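# Turn the slide carrier in the cross-section scanner

### The job

The scanner has read one half of its slide carrier. Draw the carrier right out of the slot, turn it end for end, specimens still facing up, and feed it back so that the end with the single round specimen goes in first; then push it gently fully home until its finger bar meets the front of the scanner. Do not tip the carrier, and leave the other things on the bench where they are.

Things in the scene. Friction and masses are not known exactly. Their poses are not given: they have to be found in the camera images.
- slot (a point): Middle of the slot mouth of the slide scanner, a low white machine fixed to the bench (164 mm wide, 210 deep; front upright to 60 mm above the bench, then sloping back to 95). The point lies in the plane of the front, 22 mm above the bench = half-way up a seated carrier. x points level into the housing, z up. Slot 43 mm wide, 14.5 high, 120 deep.
- deck (a point): Middle of the front edge of the scanner's flat aluminium loading deck, on its top face, 16 mm above the bench; same axes as the slot. The deck is 110 mm wide, runs 220 mm from this edge to the front and on, flush, as the slot's floor.
- rails (a point): Point on the deck midway between the outer tips of two guide rails, 58 mm out from the scanner's front. The rails are 8 mm high and 7 wide, stand 43 mm apart in line with the slot's sides for 46 mm out from the front, then flare apart to about 53 mm at the tips. Same axes as the slot.
- carrier_mid (a point): Centre of the slide carrier, half-way up its thickness. A black plastic frame 180 mm long (x, towards the round-specimen end), 40 wide (y), 12 thick (z up), about 0.11 kg, with two glass slides sunk in it. At the start its square-specimen half is in the slot and its round-specimen half sticks out over the deck. Nothing latches it; it slides freely.
- bar (a point): Centre of the finger bar that stands across the carrier's middle: 10 mm thick along the carrier, 40 wide, rising 14 mm above the frame; this point is half-way up it, 13 mm above the carrier's centre. Fully home, the bar touches the scanner's front, this point then 5 mm outside it and the outer end of the carrier 95 mm. At the start the bar is 0 to 12 mm off the front.
- round_end (a point): Middle of the end face of the carrier at the end with the one round specimen (a 22 mm disc), half-way up.
- square_end (a point): Middle of the end face of the carrier at the other end, with two small square specimens (13 mm), half-way up.
- spare: An empty carrier of the same shape without slides, lying on the bench beside the loading deck; origin at the centre of its underside. Not to be moved.
- jar: Amber jar, 48 mm across and 62 mm high, origin at the centre of its foot. Not to be moved.
- dish: Shallow glass dish, 82 mm across and 16 mm high, origin at the centre of its foot. Not to be moved.
- pot: White pot with brushes, 60 mm across, 70 mm high (brushes to 165 mm), origin at the centre of its foot. Not to be moved.
- needle: Needle holder with a red grip, about 140 mm long (x), 10 mm thick, lying on the bench. Not to be moved.
- tweezers: Steel tweezers, 117 mm long (x), lying on the bench. Not to be moved.
There are look-alikes about, which are no part of the job. What is shaped like the part that bears carrier_mid but purple, red or turquoise is not meant.

How it is judged:
By the outcome, as a careful person would: the job done as asked, in the order asked, and still so for the second after the job is handed in, with the robot touching nothing.
It also fails if it takes over 67 s, if anything falls off the work surface, if the arm or the gripper's body presses on something with over 40 N, if the wrist force passes 120 N, or if a joint passes its speed limit or range.

### The arm

A 7-joint arm with a two-finger parallel gripper is mounted at the origin on the work surface. World frame = base frame: x ahead of the robot, y to its left, z up, the work surface at z = 0. Lengths are in m, angles in rad, forces in N, time in s.
With the tool pointing down it reaches from about 0.35 to 0.9 m from the base axis. Payload 7.2 kg.
Tool frame: the origin (TCP) lies midway between the tips of the shut fingers; the grasp point (between the pads) lies 19 mm behind it; z points along the fingers, y is the line along which they close (so a half turn about z gives the same grasp; the last joint's range is limited). The gripper opens to 88 mm and grips with 3 to 60 N. Pads are 20 mm wide; open, the fingers measure 115 mm over their backs; the gripper's body (75 mm by 178 mm) begins 61 mm behind the grasp point.
Start: joints at [1.129, 0.411, -0.013, 1.596, 0.006, 1.134, -0.082], TCP at [0.228, -0.582, 0.223] pointing down, gripper open.
Joint ranges: [-2.95, 2.95], [-0.29, 1.99], [-1.47, 1.44], [0.14, 2.54], [-1.03, 4.17], [0.13, 1.85], [-2.86, 2.86]. Speed limits (rad/s): [2.39, 2.39, 3.01, 3.01, 3.14, 3.14, 3.14].

### API

Orientations are given as a unit quaternion [x, y, z, w].
In Python, from station import ctrl gives the robot as it stands. The module is installed in compiled form; this text tells all that it offers.
- The arm moves only by the tool servo_tool, never from a script. Its argument "commands" is a list that holds one entry, the list of rows, each a list of 4 numbers: the shift along the tool's x, y, z in cm, then the turn about the tool's z in rad. In form: [[[tx, ty, tz, spin], ...]]. A call has exactly 10 rows; each row shifts and turns the commanded pose from where the row before left it, along the tool's axes as they then stand; what a row does not reach is not made up. A row lasts 1/8 s, in which the tool goes at most 62.5 mm and 10.7 degrees, less where a joint would pass 70% of its speed; a pose out of reach is approached as far as the arm can. A call with a gripper value outside its range is refused whole. "grip" is the closure in counts, from 0 (fully open) to 255 (shut), set as the call begins (left out, the last holds). The fingers move at their own pace and stop on an object; "squeeze" is the grip in N (left out, the last holds). Time passes only in rows, so rows that do not move let the fingers close, or fill a call up. It gives the time, the measured TCP pose, the force, the opening and the grip force at its end, in the units of the state.
- ctrl.read_state(): the state, without advancing time (a new reading comes with each control period).
- ctrl.capture(name): name is "scene" or "top" or "wrist"; returns (picture, depth): 480x640x3 uint8, blue, green, red; 480x640 float32, m along the optical axis (not along the pixel's ray), 0 where there is no reading.
- ctrl.camera_params(name): a dict with "K" (3x3 intrinsics, pixels), "R" (3x3) and "t" (3): a world point X has camera coordinates R X + t. Camera axes: x right, y down, z forward; pixel columns grow to the right and rows downward; lengths in m; the calibration is good to about 2 mm. A picture is of the moment at which its call begins: read the wrist's pose just before it. camera_params takes no time and is no camera call; for the wrist camera it gives the pose at the moment of the call.
- ctrl.close_job(): hands the job in; it is judged then, once.
Trained networks look in the newest picture that a camera, given by its name, has taken for a name from the list of things; names that differ only in an ending like _2 or _b are one class to them, and where a whole thing is asked for, a point or a joint stands for the part that bears it (a point fixed in the world has none). Each returns a list of dicts, best first, with "p" (0 to 1); they miss things now and then, are a little off and sometimes report something else, mostly with a low value. They report only what shows in the picture. A call takes as long as a camera call. They do not tell look-alikes from the thing itself.
- ctrl.recognise(camera, label): "location" ([row, column] as shares, 0 to 1, of the picture: columns of its width, rows of its height, amid what is visible of it).
- ctrl.tip_of(camera, label): "location" ([row, column] as shares, 0 to 1, of the picture: columns of its width, rows of its height: a listed point, or the origin of a listed thing).
The state is a dict: "time_s": time; "joints": joint angles; "joint_velocities": joint speeds; "joint_torque": joint torques, N m; "eef_pos": TCP position; "ee_rot": TCP orientation; "ft_force": force on the tool from outside, world axes, zero at the start; "wrist_torque": the same for the moment, N m; "width": finger opening in m; "finger_force": force on a finger pad.
Only numpy, scipy, OpenCV 4.12 (cv2) and the standard library are available. Lean on these libraries where they do the work, as an engineer would, in place of code of your own. Each camera call takes 0.05 s, during which the arm holds its last target. There are 200 camera calls.

## Working session

There is one attempt and no reset: what is moved stays moved. The work goes in short steps, Python scripts to look and compute and a tool call to move; the robot and the scene stay as the last step left them, time stands still between calls to the robot, and variables do not carry over. Pictures are saved under pics/ and viewed, at most 10 in all, crops included, and the job is handed in when it is done.

Besides the shell and the picture viewer there is one more tool, called after ">>>" as name(argument=value, ...), one argument or row to a line, values as JSON. servo_tool: Moves the arm, as the interface text tells. Its arguments: {"type":"object","properties":{"commands":{"type":"array","items":{"type":"array","items":{"type":"array","items":{"type":"number"}}}},"grip":{"type":"number"},"squeeze":{"type":"number"}},"required":["commands"]}

```bash
mkdir -p pics; cat > h.py <<'E'
import numpy as np, cv2
from station import ctrl
from scipy.spatial.transform import Rotation as Ro
def ray(cam,row,col):
    p=ctrl.camera_params(cam);K,R,t=map(np.array,(p['K'],p['R'],p['t']))
    t=t.ravel();d=R.T@np.linalg.inv(K)@np.array([col,row,1.]);return -R.T@t,d
def onz(cam,row,col,z):
    c,d=ray(cam,row,col);return c+d*(z-c[2])/d[2]
def proj(cam,X):
    p=ctrl.camera_params(cam);K,R,t=map(np.array,(p['K'],p['R'],p['t']))
    q=K@(R@np.array(X)+t.ravel());return q[:2]/q[2]
E
python3 - <<'E'
from h import *
for c in("scene","top"):
    im,d=ctrl.capture(c);cv2.imwrite(f"pics/{c}0.png",im);np.save(c+"d.npy",d)
    for l,z in(("slot",.022),("deck",.016),("rails",.016),("carrier_mid",.022),("bar",.035),("round_end",.022),("square_end",.022),("spare",0)):
        for r in ctrl.tip_of(c,l)[:3]:
            a,b=r["location"][0]*480,r["location"][1]*640
            print(c,l,round(r["p"],2),int(a),int(b),onz(c,a,b,z).round(3))
s=ctrl.read_state();print(s['eef_pos'],s['ee_rot'],s['time_s'],s['width'])
E
```

```text
scene slot 0.72 265 248 [ 0.634 -0.051  0.022]
scene deck 0.81 251 347 [0.44  0.039 0.016]
scene rails 0.79 265 275 [ 0.586 -0.021  0.016]
scene carrier_mid 0.85 265 252 [ 0.627 -0.046  0.022]
scene carrier_mid 0.76 217 158 [ 0.716 -0.325  0.022]
scene carrier_mid 0.68 308 412 [0.454 0.241 0.022]
scene bar 0.91 304 409 [0.461 0.238 0.035]
scene bar 0.85 217 157 [ 0.722 -0.309  0.035]
scene bar 0.78 261 256 [ 0.621 -0.039  0.035]
scene round_end 0.92 139 340 [ 0.14  -0.343  0.022]
scene round_end 0.78 256 294 [ 0.542 -0.014  0.022]
scene round_end 0.67 309 314 [0.599 0.13  0.022]
scene square_end 0.81 348 407 [0.526 0.298 0.022]
scene square_end 0.8 161 325 [ 0.252 -0.274  0.022]
scene square_end 0.56 212 127 [ 0.767 -0.389  0.022]
scene spare 0.57 227 276 [ 0.503 -0.143  0.   ]
top slot 0.94 180 327 [ 0.637 -0.037  0.022]
top slot 0.42 233 367 [ 0.503 -0.14   0.022]
top deck 0.64 264 298 [0.426 0.034 0.016]
top rails 0.96 200 323 [ 0.587 -0.027  0.016]
top carrier_mid 0.75 256 222 [0.443 0.226 0.022]
top carrier_mid 0.69 360 443 [ 0.187 -0.33   0.022]
top carrier_mid 0.67 182 326 [ 0.632 -0.036  0.022]
top bar 0.94 182 327 [ 0.63  -0.037  0.035]
top bar 0.92 153 445 [ 0.706 -0.335  0.035]
top bar 0.92 360 447 [ 0.191 -0.335  0.035]
top round_end 0.83 170 414 [ 0.666 -0.258  0.022]
top round_end 0.74 281 243 [0.381 0.172 0.022]
top round_end 0.59 217 316 [ 0.542 -0.011  0.022]
top square_end 0.84 226 204 [0.519 0.271 0.022]
top square_end 0.81 331 424 [ 0.258 -0.28   0.022]
top square_end 0.66 139 473 [ 0.747 -0.41   0.022]
top spare 0.77 229 369 [ 0.516 -0.146  0.   ]
[ 0.2281983  -0.58185506  0.22265971] [9.82589681e-01 1.85788905e-01 7.11438036e-06 2.41954233e-05] 0.9 0.08756592584453088
```

View pics/top0.png

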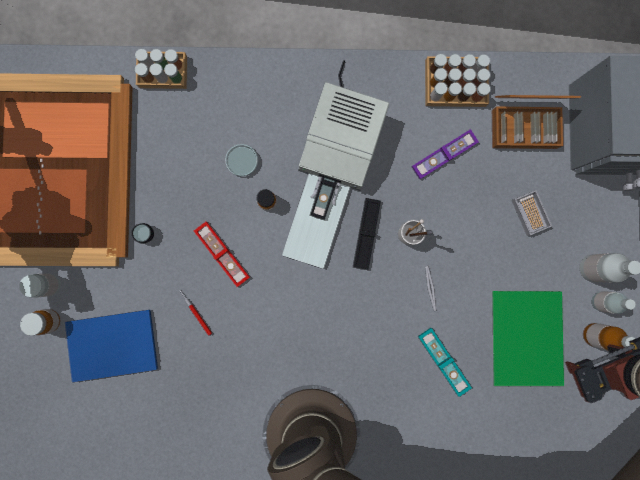

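View pics/scene0.png

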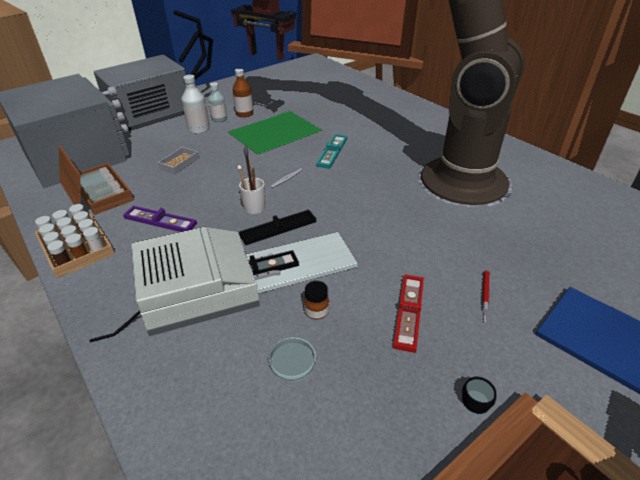

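The candidates for the carrier in the top picture are black (182,326) in the slot, red (254,222), purple (153,445), turquoise (360,443) and the empty black spare (232,368). The one meant is black, holds slides and is in the slot with its round half out, so it is at (182,326). I'll move over it and confirm in a wrist crop.

>>> servo_tool(
  commands=[
    [[4.2,-3.3,0,0],[4.2,-3.3,0,0],[4.2,-3.3,0,0],[4.2,-3.3,0,0],[4.2,-3.3,0,0],[4.2,-3.3,0,0],[4.2,-3.3,0,0],[4.2,-3.3,0,0],[4.2,-3.3,0,0],[4.2,-3.3,0,0]],
  ],
)

```text
time_s: 2.15
eef_pos: [0.4995, -0.1198, 0.223]
ee_rot: [0.983, 0.186, 0.0, 0.0]
ft_force: [0.6, -0.1, 0.2]
width: 0.0878
finger_force: 0.0
```

>>> servo_tool(
  commands=[
    [[3.2,-2.5,0,0],[3.1,-2.4,0,0],[3.0,-2.3,0,0],[0,0,0,0.14],[0,0,0,0.14],[0,0,0,0.14],[0,0,0,0.14],[0,0,0,0.14],[0,0,0,0],[0,0,0,0]],
  ],
)

```text
time_s: 3.4
eef_pos: [0.559, -0.0202, 0.2227]
ee_rot: [0.987, -0.161, 0.0, 0.0]
ft_force: [-0.3, -0.7, 0.5]
width: 0.0876
finger_force: 0.0
```

```bash
cat > look.py <<'E'
import sys
from h import *
def look(name,labels,crop=None):
    s=ctrl.read_state();im,d=ctrl.capture("wrist")
    cv2.imwrite(f"pics/{name}.png",im)
    yx=Ro.from_quat(s['ee_rot']).as_matrix()
    print("t",s['time_s'],"tcp",np.round(s['eef_pos'],4),"yaw tool x",np.arctan2(yx[1,0],yx[0,0]).round(3),"z",yx[:,2].round(3),"j",np.round(s['joints'],2),"w",round(s['width'],4))
    Z=dict(slot=.022,deck=.016,rails=.016,carrier_mid=.022,bar=.035,round_end=.022,square_end=.022)
    for l in labels:
        for r in ctrl.tip_of("wrist",l)[:2]:
            a,b=r["location"][0]*480,r["location"][1]*640
            print(l,round(r["p"],2),int(a),int(b),onz("wrist",a,b,Z[l]).round(4))
if __name__=="__main__": look(sys.argv[1],sys.argv[2:])
E
python3 look.py w1 slot rails deck bar round_end carrier_mid
```

```text
t 3.4 tcp [ 0.559  -0.0202  0.2227] yaw tool x -0.323 z [ 0. -0. -1.] j [ 0.14  0.31 -0.24  1.75  0.08  1.09 -2.02] w 0.0876
slot 0.55 127 317 [ 0.6401 -0.0437  0.022 ]
slot 0.51 287 609 [ 0.3844 -0.2879  0.022 ]
deck 0.85 331 319 [0.4302 0.0258 0.016 ]
bar 0.63 141 314 [ 0.6283 -0.0378  0.035 ]
bar 0.62 367 148 [0.4582 0.2167 0.035 ]
round_end 0.79 20 543 [ 0.6603 -0.2589  0.022 ]
round_end 0.66 231 318 [ 0.5426 -0.0123  0.022 ]
carrier_mid 0.68 358 152 [0.4615 0.2166 0.022 ]
carrier_mid 0.63 141 313 [ 0.6286 -0.0365  0.022 ]
```

View pics/w1.png

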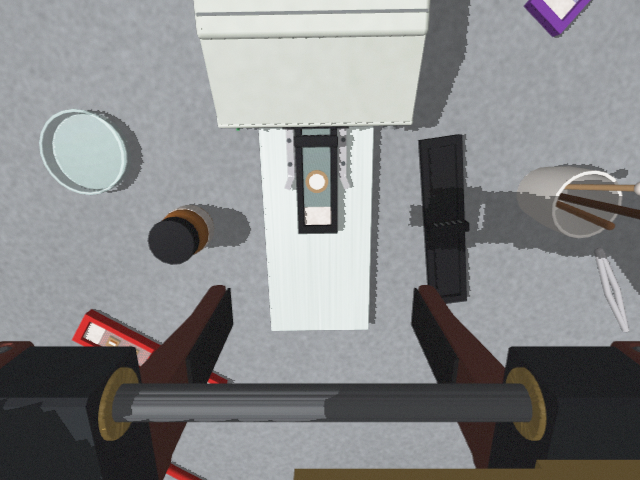

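```bash
cat > rect.py <<'E'
import sys
from h import *
# rectified view of plane z: +u (into the scanner, yaw a) up, left of u is left; s px/mm
def rect(src,out,c,a=-0.325,z=.028,s=4,w=110,h=145):
    u=np.array([np.cos(a),np.sin(a)]);v=np.array([-u[1],u[0]]);im=cv2.imread(f"pics/{src}.png")
    dst=[(0,0),(w*s,0),(w*s,h*s),(0,h*s)]
    P=[np.append(np.array(c)+u*(h/2-y/s)/1e3+v*(w/2-x/s)/1e3,z) for x,y in dst]
    H=cv2.getPerspectiveTransform(np.float32([proj("wrist",p) for p in P]),np.float32(dst))
    o=cv2.warpPerspective(im,H,(w*s,h*s),flags=cv2.INTER_CUBIC);cv2.imwrite(f"pics/{out}.png",o);return o
if __name__=="__main__":
    o=rect(sys.argv[1],sys.argv[2],(float(sys.argv[3]),float(sys.argv[4])))
E
python3 rect.py w1 r1 .585 -.027
```

```text
(no output)
```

View pics/r1.png

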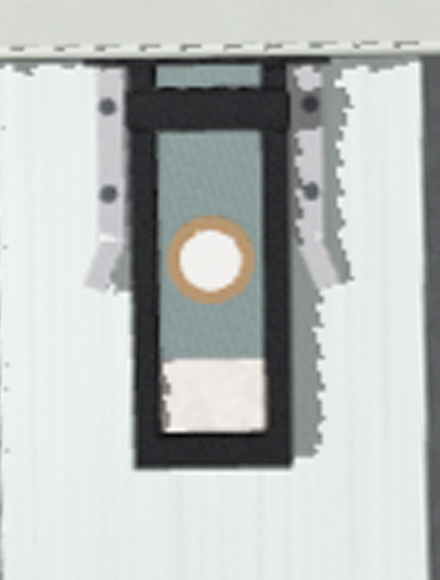

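The crop shows a black frame with slides and one round disc at crop (210,260). Its outer end is at y=467, inside the rails, with the bar at y=108 a few mm off the front, so this is the carrier meant. Now I'll grip it near its outer end, clear of the rails.

>>> servo_tool(
  commands=[
    [[0,-0.35,2,-0.01],[0,0,3,0],[0,0,3,0],[0,0,3,0],[0,0,3,0],[0,0,2.5,0],[0,0,2,0],[0,0,1.2,0],[0,0,0.6,0],[0,0,0,0]],
  ],
  grip=0,
)

```text
time_s: 5.0
eef_pos: [0.5602, -0.017, 0.0197]
ee_rot: [0.988, -0.157, 0.0, 0.0]
ft_force: [0.6, 0.6, 0.6]
width: 0.0882
finger_force: 0.0
```

>>> servo_tool(
  commands=[
    [[0,0,0,0],[0,0,0,0],[0,0,0,0],[0,0,0,0],[0,0,0,0],[0,0,0,0],[0,0,0,0],[0,0,0,0],[0,0,0,0],[0,0,0,0]],
  ],
  grip=255,
  squeeze=12,
)

```text
time_s: 6.25
eef_pos: [0.5602, -0.0169, 0.0197]
ee_rot: [0.988, -0.157, 0.0, -0.0]
ft_force: [0.3, 1.1, 1.1]
width: 0.0401
finger_force: 11.9
```

>>> servo_tool(
  commands=[
    [[-0.5,0,0,0],[-1,0,0,0],[-1.3,0,0,0],[-1.5,0,0,0],[-1.5,0,0,0],[-1.5,0,0,0],[-1.5,0,0,0],[-1.2,0,0,0],[-0.8,0,0,0],[-0.2,0,0,0]],
  ],
)

```text
time_s: 7.5
eef_pos: [0.4551, 0.0174, 0.0196]
ee_rot: [0.988, -0.157, -0.0, 0.0]
ft_force: [-0.4, 0.1, -1.1]
width: 0.04
finger_force: 11.9
```

>>> servo_tool(
  commands=[
    [[0,0,0,0],[0,0,0,0],[0,0,0,0],[0,0,-2,0],[0,0,-4,0],[0,0,-4,0],[1.5,0,-4,0],[2,0,-2,0],[2,0,0,0],[0,0,0,0]],
  ],
  grip=0,
)

```text
time_s: 8.75
eef_pos: [0.5086, -0.0003, 0.1796]
ee_rot: [0.987, -0.158, 0.0, -0.0]
ft_force: [0.4, 0.1, 0.8]
width: 0.0875
finger_force: 0.0
```

```bash
python3 look.py w2 slot rails deck bar round_end square_end carrier_mid; python3 - <<'E'
from rect import *
rect("w2","r2",(.528,-.006),a=-.314,s=3,w=110,h=200)
E
```

```text
t 8.75 tcp [ 5.086e-01 -3.000e-04  1.796e-01] yaw tool x -0.317 z [ 0.  0. -1.] j [ 0.11  0.27 -0.25  1.91  0.08  0.96 -2.06] w 0.0875
slot 0.88 51 319 [ 0.6403 -0.0425  0.022 ]
deck 0.8 306 320 [0.4278 0.0272 0.016 ]
deck 0.64 98 317 [ 0.6092 -0.03    0.016 ]
bar 0.77 212 321 [ 0.5212 -0.0048  0.035 ]
bar 0.56 349 120 [0.4537 0.221  0.035 ]
square_end 0.78 97 316 [ 0.6103 -0.0299  0.022 ]
square_end 0.64 295 46 [0.5232 0.2704 0.022 ]
carrier_mid 0.91 207 317 [ 0.5239 -0.0017  0.022 ]
carrier_mid 0.57 341 130 [0.4533 0.2177 0.022 ]
```

View pics/r2.png

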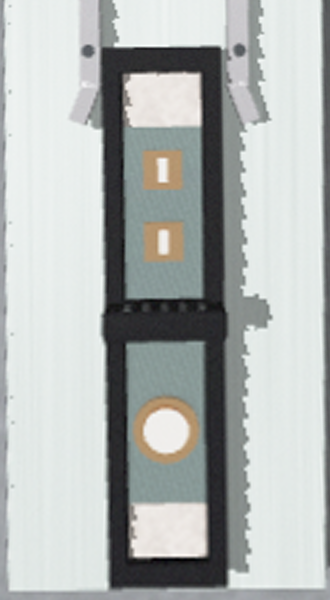

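>>> servo_tool(
  commands=[
    [[1.5,0,1.5,0],[0,0,3,0],[0,0,3,0],[0,0,3,0],[0,0,2.5,0],[0,0,1.5,0],[0,0,1,0],[0,0,0.5,0],[0,0,0,0],[0,0,0,0]],
  ],
)

```text
time_s: 10.4
eef_pos: [0.5226, -0.0045, 0.0202]
ee_rot: [0.988, -0.157, 0.001, -0.0]
ft_force: [1.0, 0.8, -0.0]
width: 0.0878
finger_force: 0.0
```

>>> servo_tool(
  commands=[
    [[0,0,0,0],[0,0,0,0],[0,0,0,0],[0,0,0,0],[0,0,0,0],[0,0,0,0],[0,0,0,0],[0,0,-0.3,0],[0,0,-0.5,0],[0,0,-0.2,0]],
  ],
  grip=255,
  squeeze=25,
)

```text
time_s: 11.65
eef_pos: [0.5223, -0.0046, 0.0301]
ee_rot: [0.988, -0.157, 0.0, -0.0]
ft_force: [-0.3, -0.4, -1.5]
width: 0.0396
finger_force: 25.0
```

>>> servo_tool(
  commands=[
    [[0,0,-1,0],[0,0,-1.5,0],[0,0,-1.5,0],[0,0,-1,-0.05],[0,0,0,-0.1],[0,0,0,-0.15],[0,0,0,-0.15],[0,0,0,-0.15],[0,0,0,-0.15],[0,0,0,-0.15]],
  ],
)

```text
time_s: 12.9
eef_pos: [0.5224, -0.0047, 0.0807]
ee_rot: [0.957, 0.29, 0.0, 0.0]
ft_force: [0.1, 0.2, -0.8]
width: 0.0402
finger_force: 24.9
```

>>> servo_tool(
  commands=[
    [[0,0,0,-0.15],[0,0,0,-0.15],[0,0,0,-0.15],[0,0,0,-0.15],[0,0,0,-0.15],[0,0,0,-0.15],[0,0,0,-0.15],[0,0,0,-0.15],[0,0,0,-0.15],[0,0,0,-0.15]],
  ],
)

```text
time_s: 14.15
eef_pos: [0.5224, -0.005, 0.0806]
ee_rot: [0.503, 0.864, -0.0, 0.001]
ft_force: [-0.2, 1.2, -2.2]
width: 0.0398
finger_force: 24.9
```

>>> servo_tool(
  commands=[
    [[0,0,0,-0.15],[0,0,0,-0.15],[0,0,0,-0.15],[0,0,0,-0.15],[0,0,0,-0.09],[0,0,0,-0.05],[0,0,0,0],[0,0,0,0],[0,0,0,0],[0,0,0,0]],
  ],
)

```text
time_s: 15.4
eef_pos: [0.5221, -0.0046, 0.0797]
ee_rot: [0.158, 0.987, -0.0, 0.0]
ft_force: [1.0, -1.2, -1.6]
width: 0.0396
finger_force: 25.0
```

```bash
python3 look.py w3 slot rails deck bar; python3 - <<'E'
from h import *
c=ctrl.capture("top")[0]
for l,z in(("slot",.022),("deck",.016),("rails",.016)):
    print(l,[onz("top",r["location"][0]*480,r["location"][1]*640,z).round(4) for r in ctrl.tip_of("top",l)[:1]])
E
```

```text
t 15.4 tcp [ 0.5221 -0.0046  0.0797] yaw tool x 2.824 z [ 0. -0. -1.] j [ 0.64  0.62 -0.97  1.94  0.64  0.93  0.6 ] w 0.0396
deck 0.66 103 322 [0.4317 0.0246 0.016 ]
bar 0.74 320 325 [ 0.5555 -0.014   0.035 ]
bar 0.44 283 509 [0.5666 0.1006 0.035 ]
slot []
deck [array([0.4239, 0.0368, 0.016 ])]
rails []
```

View pics/w3.png

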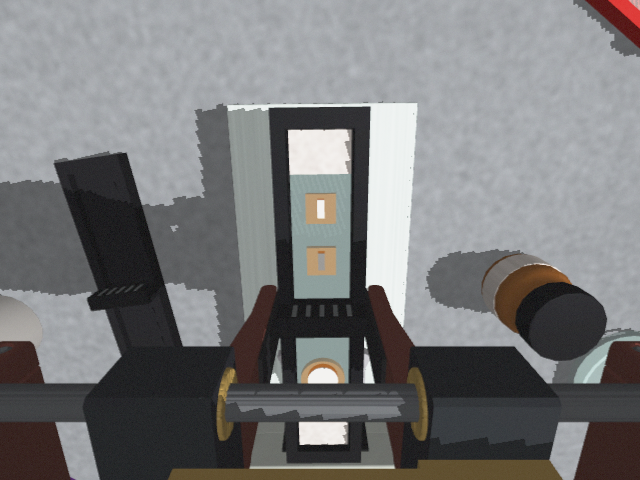

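>>> servo_tool(
  commands=[
    [[1,0,0,0],[1.2,0,0,0],[1,0,0,0],[0,0,1,0],[0,0,1.5,0],[0,0,1.5,0],[0,0,1.0,0],[0,0,0.6,0],[0,0,0.25,0],[0,0,0,0]],
  ],
)

```text
time_s: 17.1
eef_pos: [0.4918, 0.0055, 0.0212]
ee_rot: [0.158, 0.987, 0.0, 0.0]
ft_force: [-0.0, -0.7, -0.1]
width: 0.0401
finger_force: 25.0
```

>>> servo_tool(
  commands=[
    [[-0.2,0,0,0],[-0.4,0,0,0],[-0.5,0,0,0],[-0.5,0,0,0],[-0.5,0,0,0],[-0.5,0,0,0],[-0.4,0,0,0],[-0.2,0,0,0],[0,0,0,0],[0,0,0,0]],
  ],
)

```text
time_s: 18.35
eef_pos: [0.5219, -0.0045, 0.0211]
ee_rot: [0.158, 0.987, -0.0, -0.0]
ft_force: [0.2, 0.3, -0.5]
width: 0.0399
finger_force: 25.0
```

>>> servo_tool(
  commands=[
    [[-0.3,0,0,0],[-0.5,0,0,0],[-0.6,0,0,0],[-0.6,0,0,0],[-0.6,0,0,0],[-0.6,0,0,0],[-0.6,0,0,0],[-0.5,0,0,0],[-0.3,0,0,0],[0,0,0,0]],
  ],
)

```text
time_s: 19.6
eef_pos: [0.5659, -0.0189, 0.0211]
ee_rot: [0.158, 0.987, 0.0, -0.0]
ft_force: [0.7, 0.5, -1.1]
width: 0.0398
finger_force: 25.0
```

```bash
python3 -c "
from h import *
im,d=ctrl.capture('scene');cv2.imwrite('pics/s4.png',cv2.resize(im[180:330,180:400],None,fx=3.5,fy=3.5,interpolation=2))"
```

```text
(no output)
```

View pics/s4.png

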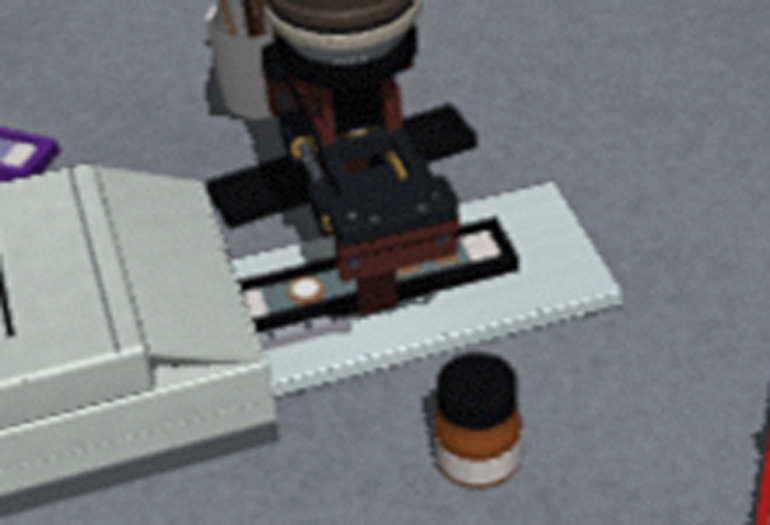

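The round end (crop (300,290)) has entered the slot and the squares face out. I'll set the carrier down and regrip near the outer end.

>>> servo_tool(
  commands=[
    [[0,0,0.08,0],[0,0,0,0],[0,0,0,0],[0,0,0,0],[0,0,0,0],[0,0,0,0],[0,0,0,0],[0,0,0,0],[0,0,0,0],[0,0,0,0]],
  ],
)

```text
time_s: 20.9
eef_pos: [0.5658, -0.0189, 0.0203]
ee_rot: [0.158, 0.987, -0.0, -0.0]
ft_force: [0.4, 0.6, -1.1]
width: 0.0397
finger_force: 25.0
```

>>> servo_tool(
  commands=[
    [[0,0,0,0],[0,0,0,0],[0,0,0,0],[0,0,0,0],[1,0,0,0],[1.6,0,0,0],[2,0,0,0],[1.6,0,0,0],[1,0,0,0],[0,0,0,0]],
  ],
  grip=0,
)

```text
time_s: 22.15
eef_pos: [0.4969, 0.0037, 0.0205]
ee_rot: [0.158, 0.987, -0.0, 0.0]
ft_force: [-0.3, -0.7, 0.0]
width: 0.0878
finger_force: 0.0
```

>>> servo_tool(
  commands=[
    [[0,0,0,0],[0,0,0,0],[0,0,0,0],[0,0,0,0],[0,0,0,0],[0,0,0,0],[0,0,0,0],[0,0,0,0],[0,0,0,0],[0,0,0,0]],
  ],
  grip=255,
  squeeze=10,
)

```text
time_s: 23.4
eef_pos: [0.4974, 0.0036, 0.0203]
ee_rot: [0.158, 0.987, -0.0, -0.0]
ft_force: [-1.0, 0.1, -0.8]
width: 0.0396
finger_force: 10.0
```

>>> servo_tool(
  commands=[
    [[-0.4,0,0,0],[-0.7,0,0,0],[-0.8,0,0,0],[-0.8,0,0,0],[-0.8,0,0,0],[-0.8,0,0,0],[-0.8,0,0,0],[-0.5,0,0,0],[-0.2,0,0,0],[0,0,0,0]],
  ],
)

```text
time_s: 24.65
eef_pos: [0.5527, -0.0145, 0.0204]
ee_rot: [0.158, 0.987, 0.0, 0.0]
ft_force: [0.4, 1.4, -0.5]
width: 0.0397
finger_force: 10.0
```

>>> servo_tool(
  commands=[
    [[-0.1,0,0,0],[-0.1,0,0,0],[-0.1,0,0,0],[-0.1,0,0,0],[-0.1,0,0,0],[-0.1,0,0,0],[-0.1,0,0,0],[-0.1,0,0,0],[-0.1,0,0,0],[0,0,0,0]],
  ],
)

```text
time_s: 25.9
eef_pos: [0.5613, -0.0174, 0.0204]
ee_rot: [0.158, 0.987, 0.0, 0.0]
ft_force: [0.5, 1.3, -0.6]
width: 0.0398
finger_force: 10.0
```

>>> servo_tool(
  commands=[
    [[-0.05,0,0,0],[-0.05,0,0,0],[-0.05,0,0,0],[-0.05,0,0,0],[-0.05,0,0,0],[-0.05,0,0,0],[-0.05,0,0,0],[-0.05,0,0,0],[0,0,0,0],[0,0,0,0]],
  ],
)

```text
time_s: 27.15
eef_pos: [0.565, -0.0186, 0.0204]
ee_rot: [0.158, 0.987, 0.0, 0.0]
ft_force: [-0.6, 1.5, -1.0]
width: 0.04
finger_force: 10.0
```

```bash
python3 look.py w5 bar slot; python3 -c "
from h import *
im,d=ctrl.capture('scene');cv2.imwrite('pics/s5.png',cv2.resize(im[220:320,200:330],None,fx=6,fy=6,interpolation=2))"
```

```text
t 27.15 tcp [ 0.565  -0.0186  0.0204] yaw tool x 2.824 z [ 0. -0. -1.] j [ 0.57  0.75 -0.87  1.87  0.74  0.88  0.58] w 0.04
bar 0.68 447 324 [ 0.6359 -0.0413  0.035 ]
slot 0.32 425 320 [ 0.6338 -0.0433  0.022 ]
```

View pics/s5.png

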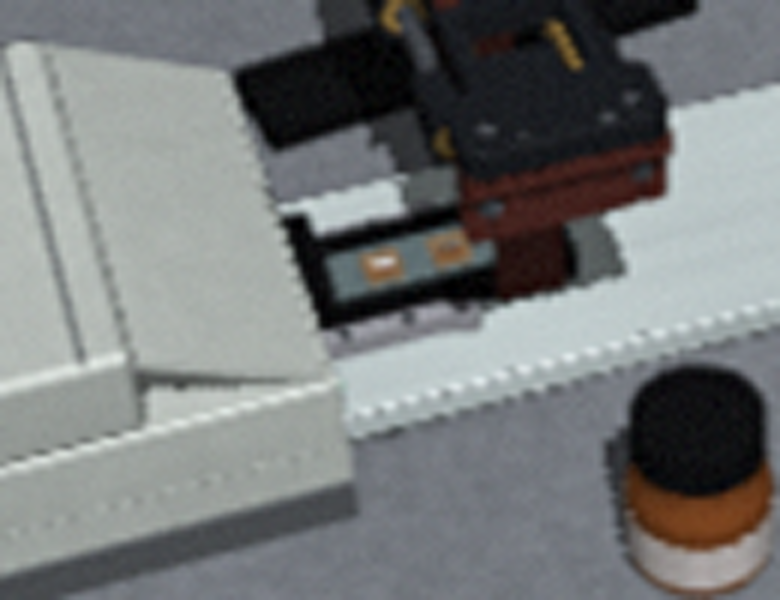

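>>> servo_tool(
  commands=[
    [[-0.04,0,0,0],[-0.04,0,0,0],[-0.04,0,0,0],[-0.04,0,0,0],[-0.04,0,0,0],[0,0,0,0],[0,0,0,0],[0,0,0,0],[0,0,0,0],[0,0,0,0]],
  ],
)

```text
time_s: 28.6
eef_pos: [0.5668, -0.0192, 0.0204]
ee_rot: [0.158, 0.987, 0.0, 0.0]
ft_force: [-0.0, 2.4, -1.0]
width: 0.0397
finger_force: 10.0
```

>>> servo_tool(
  commands=[
    [[-0.04,0,0,0],[-0.04,0,0,0],[-0.04,0,0,0],[-0.04,0,0,0],[-0.04,0,0,0],[0,0,0,0],[0,0,0,0],[0,0,0,0],[0,0,0,0],[0,0,0,0]],
  ],
)

```text
time_s: 29.85
eef_pos: [0.5672, -0.0194, 0.0203]
ee_rot: [0.158, 0.987, -0.0, -0.001]
ft_force: [-6.4, 3.7, 4.7]
width: 0.0397
finger_force: 10.0
```

>>> servo_tool(
  commands=[
    [[0.05,0,0,0],[0,0,0,0],[0,0,0,0],[0,0,0,0],[0,0,0,0],[0,0,0,0],[0,0,0,0],[0,0,0,0],[0,0,0,0],[0,0,0,0]],
  ],
  grip=0,
)

```text
time_s: 31.1
eef_pos: [0.5682, -0.0197, 0.0204]
ee_rot: [0.158, 0.987, -0.0, 0.0]
ft_force: [0.1, -0.8, 0.1]
width: 0.0882
finger_force: 0.0
```

>>> servo_tool(
  commands=[
    [[0,0,-0.5,0],[0,0,-1.5,0],[0,0,-3,0],[0,0,-4,0],[0,0,-4,0],[4,0,-3,0],[5,0,0,0],[5,0,0,0],[0,0,0,0],[0,0,0,0]],
  ],
)

```text
time_s: 32.35
eef_pos: [0.4361, 0.0237, 0.1812]
ee_rot: [0.158, 0.987, -0.0, 0.001]
ft_force: [1.4, 0.3, 1.1]
width: 0.0878
finger_force: 0.0
```

```bash
python3 -c "
from h import *
im,d=ctrl.capture('scene');cv2.imwrite('pics/s6.png',cv2.resize(im[215:315,200:330],None,fx=6,fy=6,interpolation=2))
im,d=ctrl.capture('top');cv2.imwrite('pics/t6.png',cv2.resize(im[130:280,220:420],None,fx=4,fy=4,interpolation=2))
for l,z in (('bar',.035),('square_end',.022),('slot',.022)):
  for r in ctrl.tip_of('top',l)[:3]: print(l,onz('top',r['location'][0]*480,r['location'][1]*640,z).round(4),r['p'])
"
```

```text
bar [ 0.708  -0.3334  0.035 ] 0.89
bar [ 0.182  -0.3346  0.035 ] 0.89
bar [0.4547 0.2309 0.035 ] 0.68
square_end [ 0.5449 -0.0167  0.022 ] 0.97
square_end [ 0.2548 -0.2746  0.022 ] 0.95
square_end [ 0.753  -0.4072  0.022 ] 0.92
slot [ 0.6364 -0.0389  0.022 ] 0.88
slot [0.2982 0.2873 0.022 ] 0.25
```

View pics/t6.png

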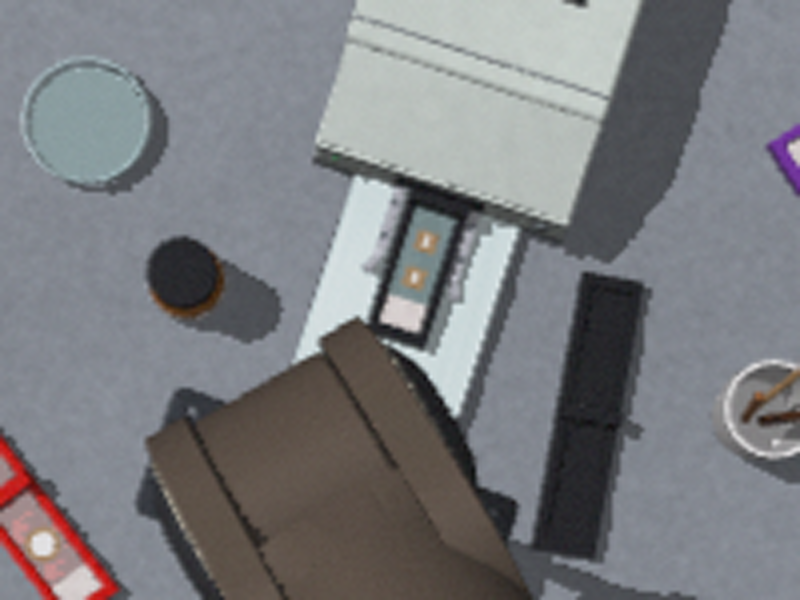

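View pics/s6.png

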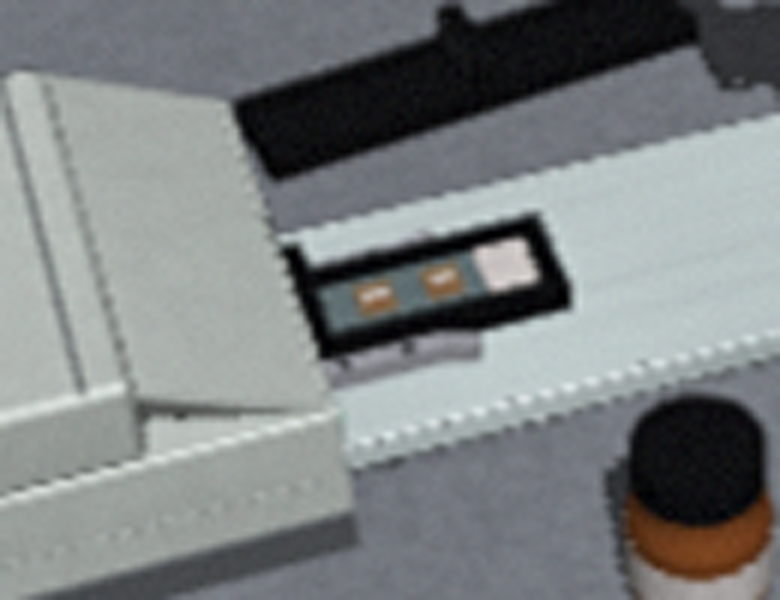

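The outer end measures about 94 mm from the front, which fits fully home (95). To be sure, I'll give a gentle push on the end face with shut fingers.

>>> servo_tool(
  commands=[
    [[-3,0,0,0],[-3,0,0,0],[-2.5,0,2,0],[-0.5,0,3,0],[0,0,3,0],[0,0,3,0],[0,0,2.5,0],[0,0,1.6,0],[0,0,0.8,0],[0,0,0,0]],
  ],
  grip=255,
)

```text
time_s: 33.85
eef_pos: [0.5207, -0.0039, 0.0212]
ee_rot: [0.158, 0.987, 0.0, -0.0]
ft_force: [0.1, 0.4, 0.2]
width: 0.0005
finger_force: 0.0
```

>>> servo_tool(
  commands=[
    [[-0.3,0,0,0],[-0.4,0,0,0],[-0.3,0,0,0],[-0.2,0,0,0],[-0.1,0,0,0],[-0.1,0,0,0],[-0.1,0,0,0],[0,0,0,0],[0,0,0,0],[0,0,0,0]],
  ],
)

```text
time_s: 35.1
eef_pos: [0.5349, -0.0088, 0.0213]
ee_rot: [0.158, 0.987, -0.0, -0.0]
ft_force: [-0.1, -0.1, 0.1]
width: 0.0004
finger_force: 0.0
```

>>> servo_tool(
  commands=[
    [[-0.06,0,0,0],[-0.06,0,0,0],[-0.06,0,0,0],[-0.06,0,0,0],[-0.06,0,0,0],[-0.06,0,0,0],[-0.06,0,0,0],[-0.06,0,0,0],[0,0,0,0],[0,0,0,0]],
  ],
)

```text
time_s: 36.35
eef_pos: [0.5387, -0.01, 0.0212]
ee_rot: [0.158, 0.987, -0.0, -0.001]
ft_force: [-5.3, 1.0, 3.5]
width: 0.0005
finger_force: 2.7
```

>>> servo_tool(
  commands=[
    [[-0.05,0,0,0],[-0.05,0,0,0],[0,0,0,0],[0,0,0,0],[0,0,0,0],[0,0,0,0],[0,0,0,0],[0,0,0,0],[0,0,0,0],[0,0,0,0]],
  ],
)

```text
time_s: 37.6
eef_pos: [0.5388, -0.01, 0.0212]
ee_rot: [0.158, 0.987, -0.0, -0.001]
ft_force: [-8.1, 2.2, 6.2]
width: 0.0004
finger_force: 4.2
```

>>> servo_tool(
  commands=[
    [[0.5,0,0,0],[2,0,0,0],[3,0,-1,0],[2,0,-3,0],[0,0,-4,0],[0,0,-4,0],[0,0,-3,0],[0,0,0,0],[0,0,0,0],[0,0,0,0]],
  ],
)

```text
time_s: 38.85
eef_pos: [0.4687, 0.0127, 0.1704]
ee_rot: [0.158, 0.987, -0.0, -0.001]
ft_force: [-0.3, 1.0, -0.9]
width: 0.0003
finger_force: 0.0
```

```bash
python3 -c "
from h import *
a=cv2.imread('pics/s6.png').astype(int)
im,d=ctrl.capture('scene');b=cv2.resize(im[215:315,200:330],None,fx=6,fy=6,interpolation=2)
df=np.abs(a-b).max(2)>40;print('changed px in scanner/carrier crop',df[:, :600].sum())
ctrl.capture('top')
for l,z in (('square_end',.022),('slot',.022)):
  for r in ctrl.tip_of('top',l)[:1]: print(l,onz('top',r['location'][0]*480,r['location'][1]*640,z).round(4),r['p'])
"
```

```text
changed px in scanner/carrier crop 0
square_end [0.5209 0.2774 0.022 ] 0.82
slot [ 0.6444 -0.0412  0.022 ] 0.69
```

The carrier is against a hard stop: it did not move under an 8 N push. Handing in.

```bash
python3 -c "
from station import ctrl
print(ctrl.close_job())"
```

```text
the job is handed in; nothing more can be done
None
```

I drew the carrier out, turned it end for end and fed it back round end first; it is home with its bar against the scanner's front (firm stop at about 8 N), and I handed the job in with about 39 s on the robot clock.

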